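# Click the projector's pattern wheel round to open

## Robot

A 6-joint arm with a two-finger parallel gripper is mounted at the origin on the work surface. World frame = base frame: x ahead of the robot, y to its left, z up, the work surface at z = 0. Lengths are in m, angles in rad, forces in N, time in s.
With the tool pointing down it reaches from about 0.4 to 0.925 m from the base axis. Payload 3.4 kg.
Tool frame: the origin (TCP) lies on the centre line of the jaws, within the pads' length; the fingertips stand ahead of it and the grasp point (between the pads) lies 3 mm ahead of it (ctrl.tip_extent is the z of the fingertips in the tool frame, in m); z points along the fingers, y is the direction in which the jaws open and shut (so a half turn about z gives the same grasp; the last joint's range is limited). The gripper opens to 85 mm and grips with 20 to 120 N. Pads are 22 mm wide; open, the fingers measure 114 mm over their backs; the gripper's body (76 mm by 85 mm) begins 54 mm behind the grasp point. The pads swing forward as they close: fully open they stand 13 mm farther back than shut.
Start: joints at [1.22, 0.307, 1.506, -0, 1.328, -0.073], TCP at [0.158, 0.553, 0.232] pointing down, gripper open.
Joint ranges: [-3.12, 3.12], [-1.05, 2.28], [0.14, 2.33], [-1.42, 4.57], [0.1, 2.73], [-2.68, 2.68]. Speed limits (rad/s): [2.57, 2.57, 3.14, 3.14, 3.14, 3.14].

## Interface

Orientations are given as a 3x3 rotation matrix whose columns are the frame's x, y, z axes.
In Python, from plant import ctrl gives the robot as it stands. Calls block until the motion is done:
- ctrl.goto(position, orientation): joint-space move of the TCP to a pose.
- ctrl.servo_line(position, rate=0.15, rot=None): straight line of the TCP; rot=None keeps the orientation; rate is the mean speed in m/s.
- ctrl.movej(angles): joint-space move.
- ctrl.grip(opening, effort=None): finger opening in m; effort is the grip in N (None keeps the last); returns when the fingers have stopped.
- ctrl.wait(seconds).
- ctrl.solve_ik(position, orientation): joint angles nearest the present ones, or None.
- ctrl.camera(name): name is "scene" or "top" or "wrist"; returns the picture (420x560x3 uint8, blue, green, red); there is no depth.
- ctrl.calibration(name): a dict with "intrinsics" (3x3 intrinsics, pixels), "pose" (4x4, takes a point from camera to world coordinates); the wrist camera has in their place "mount" (4x4, takes a point from camera to tool coordinates, whose origin is the TCP and whose axes are the flange's). Camera axes: x right, y up, looking along -z (the intrinsics and any distortion apply to the point x, -y, -z); pixel columns grow to the right and rows downward; lengths in m; the calibration is good to about 2 mm. A picture is of the moment at which its call begins: read the wrist's pose just before it. calibration takes no time and is no camera call.
A pose or a line that the arm cannot do raises ctrl.IKError and nothing moves.
- ctrl.job_done(): hands the job in, once; it reports no verdict.
Readings, each from a call of its own:
- ctrl.current_time_s(): time.
- ctrl.current_joints(): joint angles.
- ctrl.current_joint_velocities(): joint speeds.
- ctrl.current_effort(): joint torques, N m.
- ctrl.current_tool_pos(): TCP position.
- ctrl.current_ee_rot(): TCP orientation.
- ctrl.current_contact_force(): force on the tool from outside, world axes, zero at the start.
- ctrl.current_wrist_torque(): the same for the moment, N m.
- ctrl.current_width(): finger opening in m.
Only numpy, scipy, OpenCV 4.12 (cv2) and the standard library are available. Lean on these libraries where they do the work, as an engineer would, in place of code of your own. Each camera call takes 0.05 s, during which the arm holds its last target. There are 200 camera calls.

## Task

The pattern projector on the bench goes out on hire with a clear beam. With a fingertip, flick its pattern wheel round by the tabs on its edge, click by click, until the large plain round hole stands behind the lens and the wheel rests in that click; do not run past it. Do not shift, tip or lift the projector, push gently, and leave everything else on the bench where it is.

Things in the scene. Friction and masses are not known exactly. Their poses are not given: they have to be found in the camera images.
- projector: Pattern projector: black lamp house 225 x 150 x 130 mm on a low steel floor yoke (skids 230 mm over all), loose on the bench, about 4.5 kg: much over 10 N shoves or tips it. Origin: on the bench, middle of the yoke. x points along the beam (away from the robot at yaw 0), y to its left seen from behind, z up. Lamp house from x = -170 to +65 mm, its top parts up to 181 mm above the bench.
- lens (a point): Centre of the lens barrel's front end, 168 mm ahead of the projector's origin, 105 mm above the bench. The black barrel, 57 mm in diameter, reaches back from here to 13 mm before the wheel and covers the wheel's lowest cut-out. Over the wheel and beside its upper half is free air.
- detent_top (a point): Top of the small steel detent block (14 x 22 mm) just behind the wheel's upper half, 73 mm ahead of the projector's origin, 224 mm above the bench: 29 mm lower than the tip of the upright tab. Fixed to the projector.
- wheel_centre (a point): Centre of the pattern wheel on its level axis, 85 mm ahead of the projector's origin, 157 mm above the bench; fixed, axes as the projector's. The wheel: aluminium disc, 76 mm radius, square to the projector's x; eight different cut-outs 45 degrees apart; a tab on the edge outside each, 8 mm wide, 10 mm thick, tip 96 mm from the centre. At rest one tab stands straight up, the next 45 degrees aside.
- wheel (a joint): Turn of the wheel about the projector's x, rad, endless both ways. 0 (or 6.283): open hole at the bottom, behind the lens. Positive: its top goes to the projector's right (-y). Clicks every 0.785. A tab needs about 3 N to leave a click, ever less up to half-way (0.39), then the wheel springs on into the next click by itself; before that it springs back. Starts at rest 2 to 6 clicks up from 0.
- open_hole (a point): Centre of the open hole: the large plain round cut-out, 34 mm in diameter, 52 mm from the wheel's centre; turns with the wheel. The other seven cut-outs are a five-pointed star, a square, a narrow slot, a small round hole of 13 mm, a plus, a triangle and a four-leafed shape.
- bead_tab (a point): Middle of the round bead (16 mm across, 10 mm thick) on the end of the tab straight across the wheel from the open hole, 90 mm from the wheel's centre; turns with the wheel. The other seven tabs are plain. This tab stands straight up when the open hole is behind the lens.
- hook_clamp: Aluminium hook clamp with a steel bolt and wing screw, about 120 x 130 x 30 mm, lying beside the projector; leave alone. Origin: under the middle of its jaw.
- tape_roll: Black roll of tape, 116 mm in diameter, 48 mm high, lying flat beside the projector; leave alone. Origin: centre of its underside.
- pattern_holder: Steel pattern holder, a plate 110 x 85 x 4 mm with a 50 mm hole and a 12 mm high turned-up edge, beside the projector; leave alone. Origin: centre of its underside.
- radio: Black two-way radio lying on its back, 195 x 58 x 34 mm with its aerial; leave alone. Origin: under the middle of its case.
- screwdriver: Black-handled screwdriver, 200 mm long; leave alone. Origin: under its middle.
- mug: White mug, 82 mm across, 95 mm high; leave alone. Origin: centre of its underside.
- spray_can: Grey spray can, 52 mm across, 160 mm high; leave alone. Origin: centre of its underside.

How it is judged:
By the outcome, as a careful person would: the job done as asked, in the order asked, and still so for the second after the job is handed in, with the robot touching nothing.
It also fails if it takes over 54 s, if anything falls off the work surface, if the arm or the gripper's body presses on something with over 40 N, if the wrist force passes 120 N, or if a joint passes its speed limit or range.

## Working session

There is one attempt and no reset: what is moved stays moved. The work goes in short steps, each a Python script; the robot and the scene stay as the last script left them, time stands still between calls to the robot, and variables do not carry over. Pictures are saved under pics/ and viewed, about 8 in all and at most 12, crops included, and the job is handed in when it is done.

```bash
ls; mkdir -p pics; python3 - <<'E'
from plant import ctrl
import cv2
for n in("scene","top"):
    cv2.imwrite(f"pics/{n}0.png",cv2.resize(ctrl.camera(n),None,fx=1.42,fy=1.42,interpolation=cv2.INTER_CUBIC))
    c=ctrl.calibration(n);print(n,c["intrinsics"].round(1).tolist(),c["pose"].round(3).tolist(),c.keys())
c=ctrl.calibration("wrist");print({k:v.round(3).tolist() if hasattr(v,'round') else v for k,v in c.items()},ctrl.tip_extent)
print(ctrl.current_tool_pos(),ctrl.current_ee_rot().round(3).tolist(),ctrl.current_time_s())
E
```

```text
pics
scene [[474.4, 0.0, 279.6], [0.0, 474.4, 210.5], [0.0, 0.0, 1.0]] [[-0.463, -0.746, 0.48, 1.248], [0.887, -0.396, 0.24, 0.382], [0.011, 0.536, 0.844, 1.417], [0.0, 0.0, 0.0, 1.0]] dict_keys(['intrinsics', 'pose'])
top [[442.8, 0.0, 280.3], [0.0, 442.8, 206.1], [0.0, 0.0, 1.0]] [[-0.025, 0.984, -0.177, 0.296], [-1.0, -0.027, -0.008, -0.008], [-0.013, 0.176, 0.984, 1.462], [0.0, 0.0, 0.0, 1.0]] dict_keys(['intrinsics', 'pose'])
{'intrinsics': [[363.875, 0.0, 279.382], [0.0, 363.875, 208.209], [0.0, 0.0, 1.0]], 'mount': [[-0.0, 0.959, 0.283, 0.072], [1.0, 0.001, -0.001, 0.0], [-0.001, 0.283, -0.959, -0.141], [0.0, 0.0, 0.0, 1.0]]} 0.022
[0.15750771 0.55234533 0.23136527] [[-0.962, 0.274, -0.001], [0.274, 0.962, -0.002], [0.0, -0.002, -1.0]] 0.1
```

View pics/scene0.png

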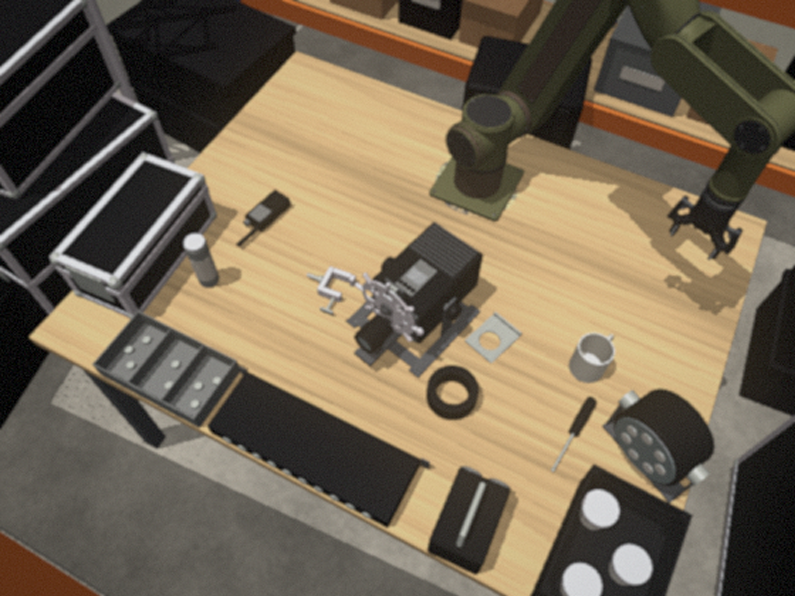

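View pics/top0.png

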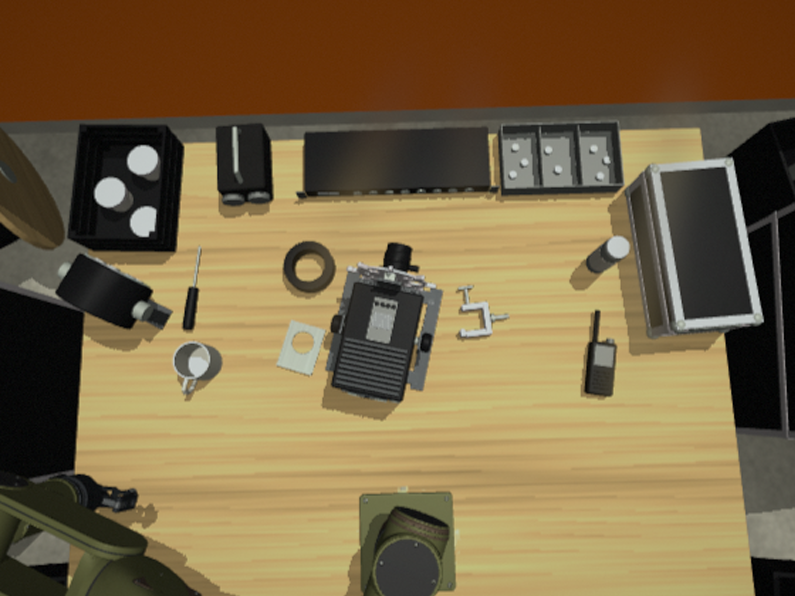

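The scene view shows the projector with its wheel facing the camera at about (390,305). The top view shows the wheel at about (385,275), the lens at (398,250) and a small negative yaw. I'll enlarge both.

```bash
python3 - <<'E'
from plant import ctrl
import cv2,numpy as np
a=ctrl.camera("scene")[165:265,225:345]; b=ctrl.camera("top")[165:290,220:320]
a=cv2.resize(a,(480,400),interpolation=cv2.INTER_CUBIC);b=cv2.resize(b,(320,400),interpolation=cv2.INTER_CUBIC)
cv2.imwrite("pics/c1.png",np.hstack([a,b]))
E
```

```text
(no output)
```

View pics/c1.png

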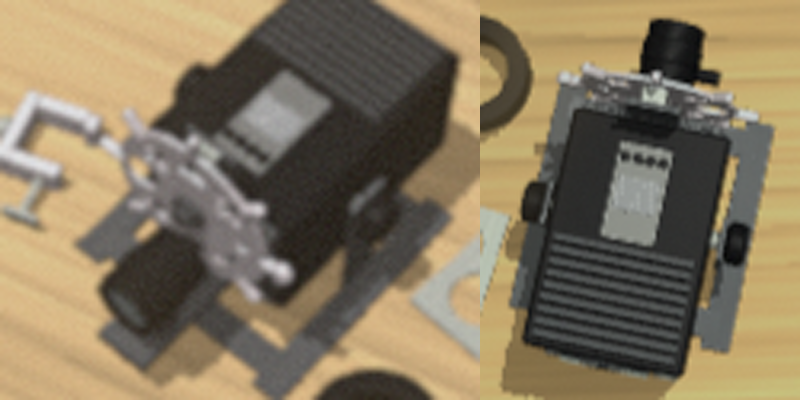

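```bash
cat > h.py <<'E'
from plant import ctrl
import cv2,numpy as np
from scipy.optimize import least_squares
def proj(P,K,T):
    P=np.atleast_2d(P); c=(P-T[:3,3])@T[:3,:3]; c=c*[1,-1,-1]
    u=c@K.T; return u[:,:2]/u[:,2:]
def toW(p,q):
    c,s=np.cos(q[2]),np.sin(q[2]); p=np.atleast_2d(p)
    return p@np.array([[c,s,0],[-s,c,0],[0,0,1]])+[q[0],q[1],0]
def wrist():
    c=ctrl.calibration("wrist");T=np.eye(4);T[:3,:3]=ctrl.current_ee_rot();T[:3,3]=ctrl.current_tool_pos()
    return ctrl.camera("wrist"),c["intrinsics"],T@c["mount"]
def tab(phi,r=.09): # phi from up, towards -y
    return [.085,-r*np.sin(phi),.157+r*np.cos(phi)]
E
python3 - <<'E'
from h import *
S=ctrl.calibration("scene");T=ctrl.calibration("top")
obs=[("t",(.168,0,.1335),(220+198/3.2,165+22/3.2)),("t",(.073,0,.224),(220+175/3.2,165+96/3.2)),
("s",(.168,0,.105),(225+130/4,165+303/4)),("s",(.073,0,.224),(225+207/4,165+148/4))]
f=lambda q:np.concatenate([(proj(toW(P,q),*( (d["intrinsics"],d["pose"])))[0]-px) for k,P,px in obs for d in [T if k=="t" else S]])
r=least_squares(f,[.5,0,-.1]);print(r.x,np.degrees(r.x[2]),f(r.x).round(1))
for k in range(8):
    p=proj(toW(tab(k*np.pi/4),r.x),S["intrinsics"],S["pose"])[0];print(k,((p-[225,165])*4).round(), toW(tab(k*np.pi/4),r.x).round(3))
E
```

```text
[ 0.47641582  0.03696199 -0.23500359] -13.464713712182649 [-0.7  0.5 -0.7  1.1 -1.5  1.  -0.6 -0.1]
0 [194. 141.] [[0.559 0.017 0.247]]
1 [132. 114.] [[ 0.544 -0.045  0.221]]
2 [109. 141.] [[ 0.538 -0.07   0.157]]
3 [136. 202.] [[ 0.544 -0.045  0.093]]
4 [194. 262.] [[0.559 0.017 0.067]]
5 [254. 292.] [[0.574 0.079 0.093]]
6 [282. 271.] [[0.58  0.105 0.157]]
7 [258. 208.] [[0.574 0.079 0.221]]
```

The bead projects exactly onto tab position 6, on the projector's left and level (phi = 270°). The wheel is therefore at 6 clicks, so it needs +2 clicks with its top going to -y. I'll move above the wheel and check from close by.

```bash
cat >> h.py <<'E'
q0=np.array([.4764,.0370,-.2350])
def R(q,s=1):
    c,n=np.cos(q[2]),np.sin(q[2]); px=np.array([c,n,0]);py=np.array([-n,c,0])
    return np.column_stack([s*py,s*px,[0,0,-1]])
def pose(q,x,y,ztip): return toW([x,y,ztip+ctrl.tip_extent],q)[0]
E
python3 - <<'E'
from h import *
ctrl.grip(0.0)
p=ctrl.current_tool_pos();p[2]=.38;ctrl.servo_line(p,rate=.25)
for s in(1,-1):print(s,ctrl.solve_ik(pose(q0,.085,.03,.32),R(q0,s)))
ctrl.goto(pose(q0,.085,.03,.32),R(q0,1))
im,K,T=wrist();print(ctrl.current_time_s(),ctrl.current_tool_pos(),ctrl.tip_extent,ctrl.current_contact_force())
np.savez("w1.npz",K=K,T=T)
cv2.imwrite("pics/w1.png",cv2.resize(im,None,fx=1.42,fy=1.42,interpolation=cv2.INTER_CUBIC))
for k in (0,1,2,5,6,7):print(k,(proj(toW(tab(k*np.pi/4,.096),q0),K,T)*1.42).round())
print(1.42*proj(toW([.073,0,.224],q0),K,T),1.42*proj(toW([.168,0,.1335],q0),K,T))
E
```

```text
1 [ 7.38902154e-03  2.33644364e-01  1.33627355e+00 -4.44089210e-16
  1.57167474e+00  2.42389022e-01]
-1 None
4.0833 [0.56594664 0.04740545 0.34211206] 0.022 [-0.64211286  0.31148757 -0.83631735]
0 [[398. 366.]]
1 [[398. 455.]]
2 [[398. 434.]]
5 [[398. 193.]]
6 [[398. 156.]]
7 [[398. 217.]]
[[375.71844857 343.57426202]] [[515.37643862 296.14767568]]
```

View pics/w1.png

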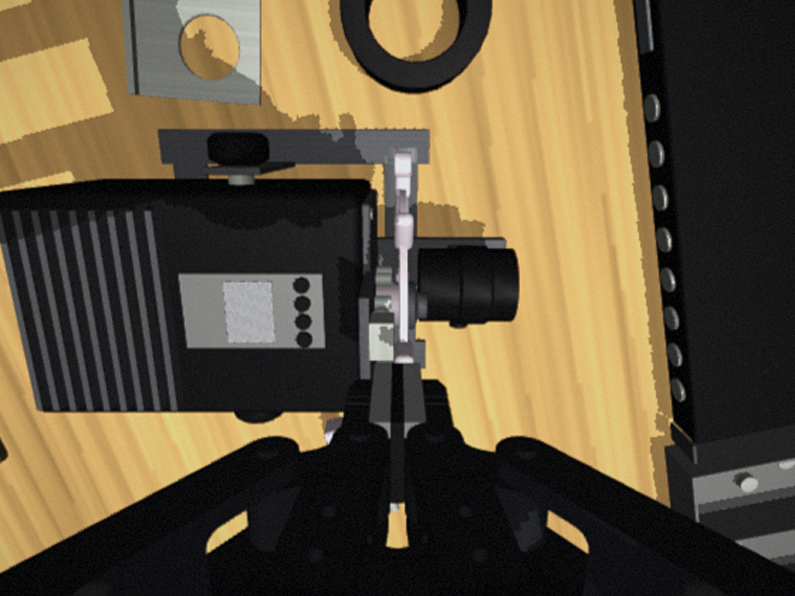

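The wrist view shows the upright tab at (403,360), against a prediction of (398,366). That is about a 2 mm correction in x and y, and the yaw is right because the wheel looks vertical at column 403. Next I'll descend behind the upright tab and push it toward -y in small steps.

```bash
cat >> h.py <<'E'
q1=q0+np.r_[toW([.002,.002,0],[0,0,q0[2]])[0][:2],0]
py=np.array([-np.sin(q0[2]),np.cos(q0[2]),0])
X=.090;Z=.235
def push(y_end):
    ctrl.wait(.2);f0=ctrl.current_contact_force();y=.024;out=[]
    while y>y_end:
        y-=.003;ctrl.servo_line(pose(q1,X,y,Z),rate=.04)
        f=(ctrl.current_contact_force()-f0);out.append((round(y,3),round(float(f@py),1),round(float(np.linalg.norm(f)),1)))
        if out[-1][2]>8: print("STOP");break
    print(out)
def shot(n):
    im,K,T=wrist();cv2.imwrite(n,cv2.resize(im,None,fx=1.42,fy=1.42,interpolation=cv2.INTER_CUBIC));return im
E
python3 - <<'E'
from h import *
print(ctrl.current_width())
ctrl.servo_line(pose(q1,X,.026,.27),rate=.12)
ctrl.servo_line(pose(q1,X,.026,Z),rate=.08)
push(-.046)
shot("pics/w2.png");print(ctrl.current_time_s())
E
```

```text
0.0001972567647114905
[(0.021, 0.8, 1.0), (0.018, 0.6, 1.1), (0.015, 0.4, 0.4), (0.012, 1.3, 1.5), (0.009, 0.9, 1.1), (0.006, -0.0, 0.8), (0.003, 0.5, 0.7), (0.0, -0.3, 0.8), (-0.003, 0.7, 0.9), (-0.006, 1.1, 1.2), (-0.009, 0.7, 1.4), (-0.012, 0.2, 1.2), (-0.015, 0.4, 0.7), (-0.018, 0.2, 0.9), (-0.021, 1.2, 1.5), (-0.024, -0.0, 0.1), (-0.027, 0.3, 0.4), (-0.03, 0.7, 1.3), (-0.033, 0.8, 1.0), (-0.036, 0.0, 0.7), (-0.039, 1.0, 1.8), (-0.042, 0.2, 1.3), (-0.045, 1.4, 1.5), (-0.048, -0.3, 0.5)]
11.5167
```

View pics/w2.png

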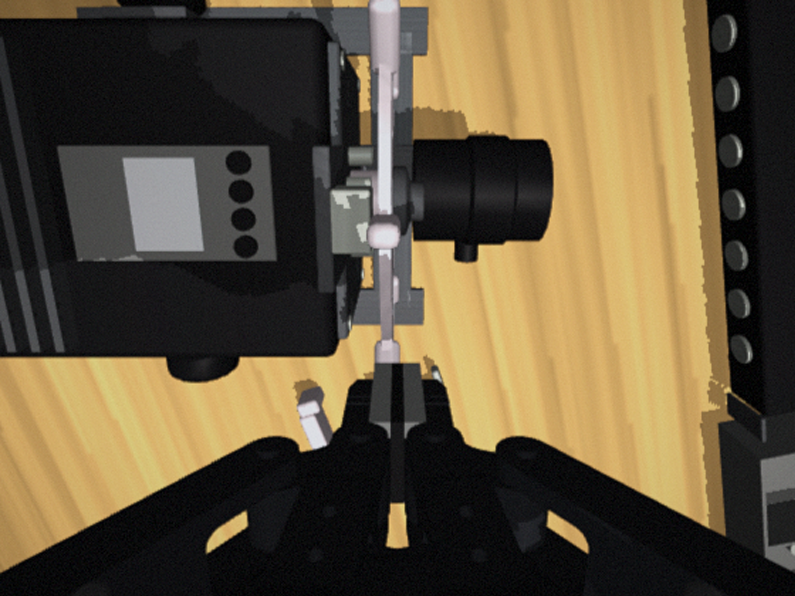

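The picture shows a tab upright at (383,235) in front of the detent block, and a broad tab coming up at (383,30). The force reading was only noise, so I'll lift and confirm the click in the scene camera.

```bash
python3 - <<'E'
from h import *
ctrl.servo_line(pose(q1,X,-.048,.28),rate=.12)
ctrl.servo_line(pose(q1,X,.026,.28),rate=.12)
a=ctrl.camera("scene")[165:265,225:345]
a=cv2.resize(a,(600,500),interpolation=cv2.INTER_CUBIC)
cv2.imwrite("pics/c3.png",a);print(ctrl.current_time_s())
E
```

```text
12.8583
```

View pics/c3.png

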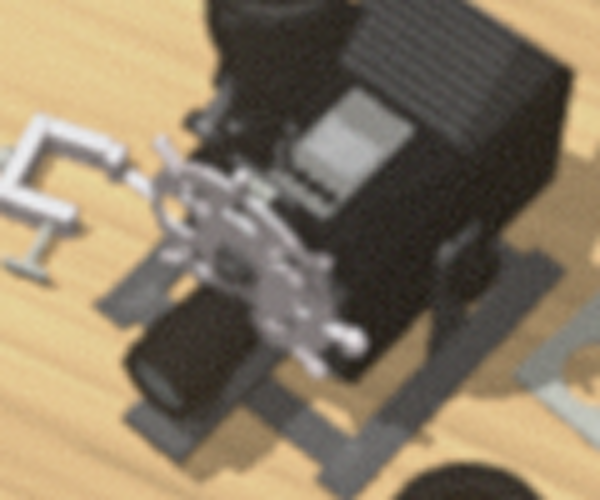

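The bead is still at (348,340), which is the level-left position. The wheel did not click, so the finger probably passed over the tab. I'll check the fingertip geometry against the wrist images.

```bash
python3 - <<'E'
from h import *
c=ctrl.calibration("wrist");K=c["intrinsics"];M=c["mount"]
for x in(.011,-.011):
  for z in(-.02,0,.01,.022):print(x,z,(1.42*proj([[x,-.012,z],[x,.012,z]],K,M)).round().tolist())
T=np.eye(4);T[:3,:3]=R(q1);T[:3,3]=pose(q1,X,-.048,Z)
print("w2 tab0 top ±y",(1.42*proj(toW([[.085,.004,.253],[.085,-.004,.253]],q1),K,T@M)).round().tolist())
print("w2 tab1 top",(1.42*proj(toW([tab(np.pi/4,.096)],q1),K,T@M)).round().tolist())
print("detent corners",(1.42*proj(toW([[.066,.011,.224],[.080,-.011,.224]],q1),K,T@M)).round().tolist())
print(ctrl.current_tool_pos(),pose(q1,X,.026,.28))
E
```

```text
0.011 -0.02 [[352.0, 391.0], [444.0, 391.0]]
0.011 0 [[357.0, 360.0], [438.0, 360.0]]
0.011 0.01 [[360.0, 347.0], [436.0, 347.0]]
0.011 0.022 [[362.0, 333.0], [433.0, 333.0]]
-0.011 -0.02 [[354.0, 464.0], [442.0, 464.0]]
-0.011 0 [[359.0, 426.0], [437.0, 426.0]]
-0.011 0.01 [[361.0, 410.0], [435.0, 410.0]]
-0.011 0.022 [[363.0, 393.0], [432.0, 393.0]]
w2 tab0 top ±y [[380.0, 219.0], [380.0, 247.0]]
w2 tab1 top [[384.0, 402.0]]
detent corners [[325.0, 186.0], [369.0, 251.0]]
[0.57216194 0.04230918 0.30179199] [0.57239092 0.04280885 0.302     ]
```

The tab and the detent block sit where predicted. The visible finger edge is at row 365, where tip_extent predicts 333, so the real fingertip looks about 20–25 mm shorter than stated and cleared the tab. I'll repeat the push 15 mm lower, with force checks on the way down.

```bash
cat >> h.py <<'E'
def F(n=4):
    a=[]
    for _ in range(n): ctrl.wait(.015);a.append(ctrl.current_contact_force())
    return np.mean(a,0)
def push(y0,y_end,Z,stop=6.5):
    f0=F(8);y=y0;out=[]
    while y>y_end:
        y-=.004;ctrl.servo_line(pose(q1,X,y,Z),rate=.05)
        f=F()-f0;out.append((round(y*1000),round(float(f@py),1),round(float(f[2]),1)))
        if np.linalg.norm(f)>stop: print("STOP");break
    print(out)
E
python3 - <<'E'
from h import *
f0=F(8)
for z in np.arange(.25,.2195,-.006):
    ctrl.servo_line(pose(q1,X,.026,z),rate=.08);f=F()-f0
    print(round(z,3),f.round(1))
    if np.linalg.norm(f)>3:break
else: push(.026,-.002,.22)
print(ctrl.current_time_s()); shot("pics/w3.png")
E
```

```text
0.25 [ 0.  -0.4  0.4]
0.244 [-0.4 -0.2  0. ]
0.238 [ 0.3 -0.  -0.5]
0.232 [ 0.  -0.2  0. ]
0.226 [-0.1 -0.2  0.2]
0.22 [0.2 0.2 0.4]
[(22, 0.4, -0.1), (18, -0.1, -0.3), (14, -0.2, -0.5), (10, 1.8, -0.2), (6, 1.3, 0.2), (2, 1.8, -1.0), (-2, 1.3, -1.0)]
17.5167
```

View pics/w3.png

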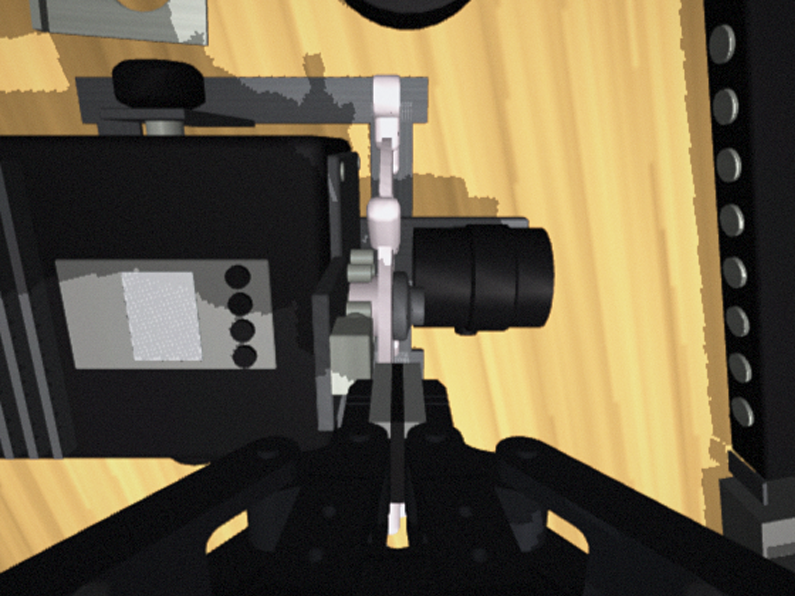

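The finger is now behind the upright tab and in contact from y≈10 mm at about 1.5 N, and the next tab has moved to (383,220). I'll carry on, slightly lower to follow the tab's arc.

```bash
python3 - <<'E'
from h import *
f0=F(1)
out=[];y=-.002;Z=.22
while y>-.046:
    y-=.004;Z=max(.215,Z-.001);ctrl.servo_line(pose(q1,X,y,Z),rate=.05);f=F()-f0;out.append((round(y*1000),round(float(f@py),1),round(float(f[2]),1)))
    if np.linalg.norm(f)>6:print("STOP");break
print(out,ctrl.current_time_s())
a=cv2.resize(ctrl.camera("scene")[175:260,240:325],(400,400),interpolation=cv2.INTER_CUBIC)
w=cv2.resize(wrist()[0],(400,300))
cv2.imwrite("pics/c4.png",np.hstack([a,np.vstack([w,np.zeros((100,400,3),np.uint8)])]))
E
```

```text
[(-6, -0.3, 1.6), (-10, -1.3, 1.2), (-14, -2.1, 0.9), (-18, -2.2, 0.5), (-22, -2.2, 0.7), (-26, -2.3, 0.5), (-30, -2.0, 1.1), (-34, -2.4, 0.7), (-38, -2.1, 0.8), (-42, -2.5, 0.7), (-46, -2.4, 0.7)] 21.0667
```

View pics/c4.png

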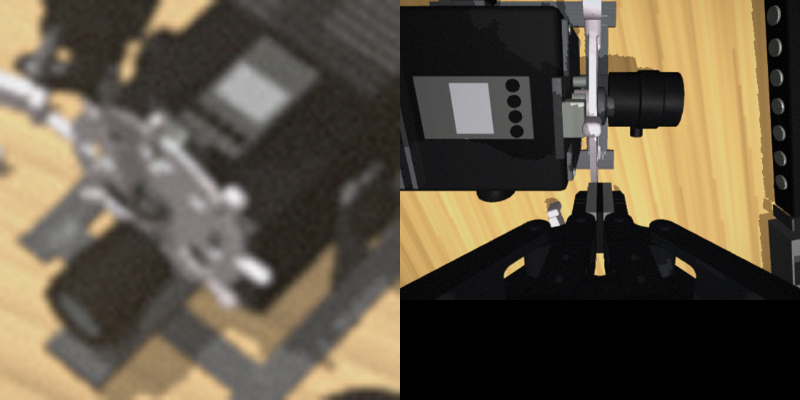

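The bead is now at about image pixel (290,216), against a prediction of (289.5,217) for position 7. That is exactly one click. I'll repeat the same push for the last one.

```bash
python3 - <<'E'
from h import *
ctrl.servo_line(pose(q1,X,-.046,.265),rate=.12)
ctrl.servo_line(pose(q1,X,.026,.265),rate=.15)
ctrl.servo_line(pose(q1,X,.026,.22),rate=.1)
f0=F(8);out=[];y=.018;Z=.22
ctrl.servo_line(pose(q1,X,y,Z),rate=.05)
while y>-.046:
    y-=.004;Z=.22 if y>-.004 else max(.215,Z-.001)
    ctrl.servo_line(pose(q1,X,y,Z),rate=.05);f=F(3)-f0;out.append((round(y*1000),round(float(f@py),1),round(float(f[2]),1)))
    if np.linalg.norm(f)>6.5:print("STOP");break
print(out,ctrl.current_time_s())
ctrl.servo_line(pose(q1,X,y,.30),rate=.12)
w=cv2.resize(wrist()[0],(400,300))
ctrl.servo_line(pose(q1,-.05,y,.38),rate=.2)
a=cv2.resize(ctrl.camera("scene")[175:260,240:325],(400,400),interpolation=cv2.INTER_CUBIC)
cv2.imwrite("pics/c5.png",np.hstack([a,np.vstack([w,np.zeros((100,400,3),np.uint8)])]))
S=ctrl.calibration("scene")
for k in(0,1,7):print(k,((proj(toW(tab(k*np.pi/4),q0),S["intrinsics"],S["pose"])[0]-[240,175])*400/85).round())
print(ctrl.current_time_s())
E
```

```text
STOP
[(14, 0.7, -0.3), (10, 3.4, -0.4), (6, 7.5, -0.4)] 24.3083
0 [158. 118.]
1 [84. 87.]
7 [234. 197.]
26.1833
```

View pics/c5.png

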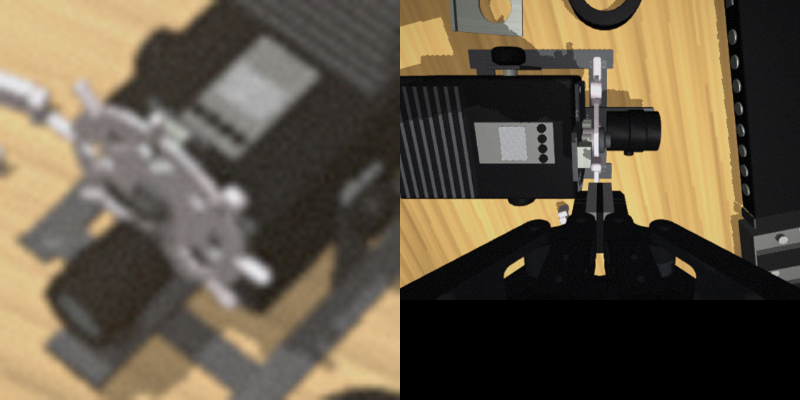

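The run stopped itself at 7.5 N before the wheel moved, and the bead is still at position 7. Nothing else has changed. I'll retry in finer steps, 3 mm higher, and save a picture if it stalls.

```bash
cat > p2.py <<'E'
from h import *
import sys
Z0,LIM,YE=float(sys.argv[1]),float(sys.argv[2]),-.046
ctrl.servo_line(pose(q1,X,.026,.28),rate=.2)
ctrl.servo_line(pose(q1,X,.026,Z0),rate=.12)
f0=F(8);out=[];y=.018;Z=Z0;peak=0
ctrl.servo_line(pose(q1,X,y,Z),rate=.05)
while y>YE:
    y-=.002;Z=Z0 if y>-.004 else max(.215,Z-.0006)
    ctrl.servo_line(pose(q1,X,y,Z),rate=.04);f=F(2)-f0;m=np.linalg.norm(f)
    t=ctrl.current_tool_pos()-pose(q1,X,y,Z)
    out.append((round(y*1000),*np.r_[f@np.r_[py[1],-py[0],0],f@py,f[2]].round(1).tolist(),round(1000*float(t@py),1)))
    if m>LIM:print("STOP");break
for o in out:print(*o)
shot(sys.argv[3]);print(ctrl.current_time_s())
E
python3 p2.py .223 6.5 pics/w6.png
```

```text
STOP
16 0.4 -0.0 1.2 -0.0
14 -0.2 -0.3 -0.2 -0.0
12 0.1 1.2 0.4 0.2
10 0.7 3.7 0.0 0.5
8 0.2 5.6 0.1 0.8
6 -0.4 7.4 -0.1 1.5
30.0167
```

View pics/w6.png

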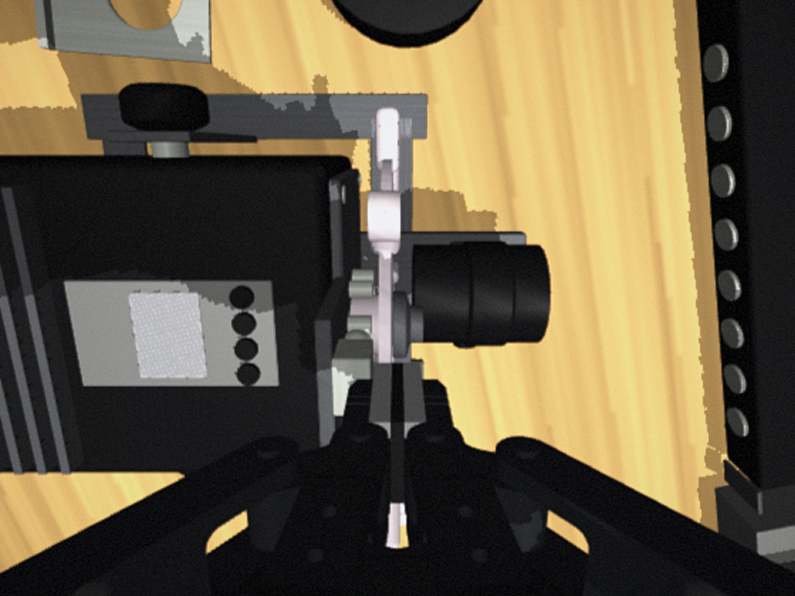

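```bash
python3 - <<'E'
from h import *
c=ctrl.calibration("wrist");K=c["intrinsics"];M=c["mount"]
T=np.eye(4);T[:3,:3]=ctrl.current_ee_rot();T[:3,3]=ctrl.current_tool_pos()
W=T@M;pr=lambda p:(1.42*proj(toW(p,q1),K,W)).round().tolist()
for a in(-50,-45,-42,-40,-38,-35):
    r=np.radians(a);print(a,pr([tab(r,.098),tab(r,.09)]),"prev tab",pr([tab(r-np.pi/4,.096)]), "tab0",pr([tab(r+np.pi/4,.096)]))
print("detent",pr([[.066,.011,.224],[.080,.011,.224],[.066,-.011,.224]]),"lens",pr([[.168,.0285,.105],[.168,-.0285,.105]]))
T2=np.eye(4);T2[:3,:3]=R(q1);T2[:3,3]=pose(q1,X,-.002,.22);W=T2@M
print("w3 lens",pr([[.168,.0285,.105],[.168,-.0285,.105]]),"w3 detent",pr([[.066,.011,.224],[.080,.011,.224],[.066,-.011,.224]]))
for a in(-45,-40,-35,-30):
    r=np.radians(a);print(a,pr([tab(r,.096)]))
E
```

```text
-50 [[382.0, 160.0], [382.0, 179.0]] prev tab [[386.0, 106.0]] tab0 [[380.0, 403.0]]
-45 [[381.0, 180.0], [382.0, 197.0]] prev tab [[386.0, 104.0]] tab0 [[381.0, 429.0]]
-42 [[381.0, 193.0], [382.0, 209.0]] prev tab [[385.0, 103.0]] tab0 [[381.0, 444.0]]
-40 [[381.0, 203.0], [382.0, 218.0]] prev tab [[385.0, 103.0]] tab0 [[381.0, 454.0]]
-38 [[381.0, 213.0], [382.0, 226.0]] prev tab [[385.0, 103.0]] tab0 [[381.0, 463.0]]
-35 [[381.0, 229.0], [381.0, 240.0]] prev tab [[385.0, 104.0]] tab0 [[381.0, 476.0]]
detent [[327.0, 355.0], [368.0, 355.0], [329.0, 413.0]] lens [[539.0, 241.0], [532.0, 338.0]]
w3 lens [[542.0, 224.0], [534.0, 324.0]] w3 detent [[325.0, 332.0], [367.0, 332.0], [327.0, 393.0]]
-45 [[381.0, 152.0]]
-40 [[380.0, 175.0]]
-35 [[380.0, 200.0]]
-30 [[380.0, 227.0]]
```

```bash
python3 - <<'E'
from h import *
def runs(tag):
    im,K,W=wrist();g=im.min(2)[:,266:276].mean(1)
    b=np.flatnonzero(np.diff((g>120).astype(int)))
    pr=lambda a:(proj(toW([tab(np.radians(a),.09)],q1),K,W)[0,1].round(1))
    print(tag,b[b<260].tolist(),"pred bead ctr row -45,-40,-35:",pr(-45),pr(-40),pr(-35));return im
f=F();print(f)
a=runs("loaded")
ctrl.servo_line(pose(q1,X,.020,.223),rate=.08)
print(F()-f)
b=runs("free")
cv2.imwrite("pics/ab.png",np.hstack([cv2.resize(x[60:200,215:315],(400,560),interpolation=cv2.INTER_CUBIC) for x in(a,b)]))
print(ctrl.current_time_s())
E
```

```text
[1.53378135 7.35357863 0.02330227]
loaded [32, 64, 74, 133, 134, 255] pred bead ctr row -45,-40,-35: 138.7 153.2 169.1
[-1.32385086 -7.53728271 -0.50840827]
free [6, 44, 76, 85, 86, 95, 150, 151, 183, 185, 255] pred bead ctr row -45,-40,-35: 165.1 179.9 196.0
30.575
```

View pics/ab.png

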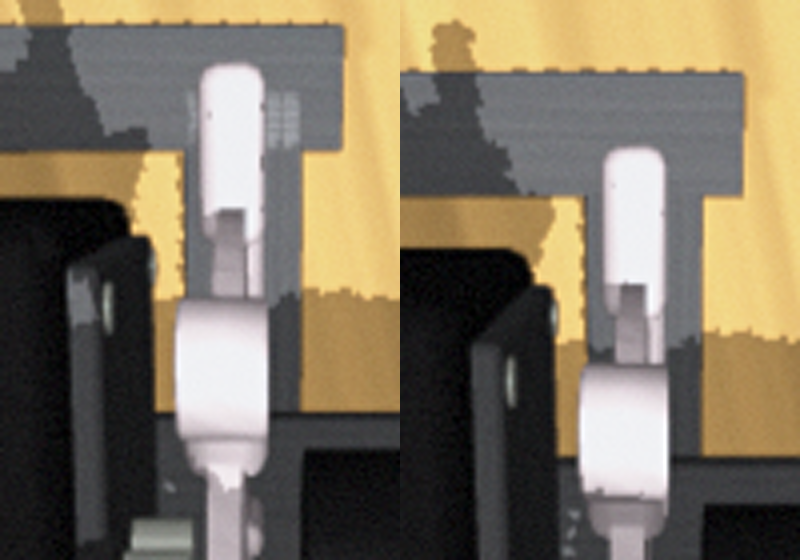

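The images show the tab turning about 4° under 7.5 N and springing back. So the finger is on the tab, and this click is stiffer than the first. I'll go on in 1 mm steps with a 9.5 N limit.

```bash
python3 - <<'E'
from h import *
Z=.22;ctrl.servo_line(pose(q1,X,.020,Z),rate=.08);f0=F(8);out=[];y=.014
ctrl.servo_line(pose(q1,X,y,Z),rate=.05)
hi=0
while y>-.044:
    y-=.0015 if y>.0 else .004
    if y<-.004: Z=max(.215,Z-.001)
    ctrl.servo_line(pose(q1,X,y,Z),rate=.04);f=F(2)-f0
    out.append((round(y*1000,1),*np.r_[f@np.r_[py[1],-py[0],0],f@py,f[2]].round(1).tolist()))
    if np.linalg.norm(f)>9.5:print("STOP");ctrl.servo_line(pose(q1,X,.02,Z),rate=.08);break
for o in out:print(*o)
print(ctrl.current_time_s())
E
```

```text
12.5 0.1 0.8 0.1
11.0 -0.3 2.2 0.6
9.5 -0.2 1.5 0.8
8.0 -0.3 2.1 0.6
6.5 -0.1 1.7 0.7
5.0 0.2 3.1 0.4
3.5 0.2 4.7 0.2
2.0 1.5 1.5 -0.1
0.5 0.5 2.2 -0.9
-1.0 0.7 2.3 -0.2
-5.0 0.2 1.6 0.0
-9.0 -0.0 1.0 0.5
-13.0 0.6 1.3 0.4
-17.0 -0.1 0.4 -0.2
-21.0 -0.1 0.4 0.1
-25.0 0.4 0.6 0.1
-29.0 -0.3 0.2 -0.3
-33.0 -0.4 0.2 -0.3
-37.0 -0.3 0.5 -0.1
-41.0 0.1 0.4 -0.2
-45.0 0.6 0.1 -0.1
37.175
```

It went through with a 4.7 N peak and released. I'll lift clear and take one combined check picture.

```bash
python3 - <<'E'
from h import *
ctrl.servo_line(pose(q1,X,-.045,.30),rate=.12)
w=cv2.resize(wrist()[0],(400,300))
ctrl.servo_line(pose(q1,-.06,-.045,.40),rate=.2)
ctrl.wait(.3)
s0=cv2.imread("pics/scene0.png");im=ctrl.camera("scene");t=ctrl.camera("top")
a=cv2.resize(im[175:260,240:325],(400,400),interpolation=cv2.INTER_CUBIC)
t=cv2.resize(t[125:300,190:400],(400,300))
cv2.imwrite("pics/c9.png",np.hstack([np.vstack([a,np.zeros((200,400,3),np.uint8)]),np.vstack([w,t])]))
# projector shift check: region of lamp-house rear / yoke vs initial
g=lambda x:cv2.GaussianBlur(cv2.cvtColor(x,cv2.COLOR_BGR2GRAY),(3,3),0).astype(np.float32)
i0=cv2.resize(s0,(560,420),interpolation=cv2.INTER_AREA)
for n,(r,c) in {"skid":((215,265),(290,345)),"lens":((225,255),(245,280)),"holder":((215,260),(325,370)),"clamp":((180,225),(220,250)),"mug":((225,275),(395,440))}.items():
    print(n,cv2.phaseCorrelate(g(i0[r[0]:r[1],c[0]:c[1]]),g(im[r[0]:r[1],c[0]:c[1]])))
print(ctrl.current_time_s())
E
```

```text
skid ((-0.04292906478171332, -0.10920065096793863), 0.9188497587839762)
lens ((-0.16152486723373016, -0.17987063551371563), 1.0034393583182935)
holder ((0.5172673430258357, 0.31855000848045734), 1.001284443890607)
clamp ((-0.04284607978152977, 0.28903418927701807), 1.0204862365899263)
mug ((0.3382017297984241, -0.28348886266674), 1.0272244046529133)
39.5333
```

View pics/c9.png

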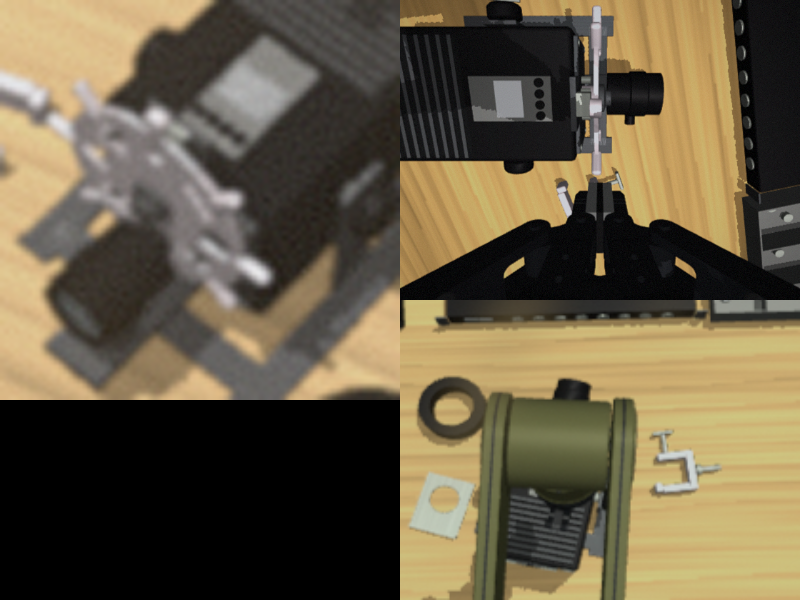

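The bead now shows at (157,117), against a prediction of (158,118) for upright. A tab stands at each neighbouring click and the open hole is out of sight behind the lens. Shifts in the picture are half a pixel or less, and the arm is clear, so I'm handing in.

```bash
python3 -c "
from plant import ctrl
ctrl.job_done();print(ctrl.current_time_s())"
```

```text
the job is handed in; nothing more can be done
the job is handed in; nothing more can be done
```

The wheel is two clicks on, with the large open hole behind the lens, and I handed the job in at about 39.5 s on the robot's clock. I pushed the upright tab towards the projector's right (-y) for each click, with the closed fingertips.

**Last checks:**
- **Wheel:** the bead tab stands upright, within about 1 px of the enlarged picture from where it should be. I judged the hole by this, since the barrel hides it.
- **Projector and other items:** the scene camera showed a shift of at most 0.6 px (about 2 mm) for the projector, pattern holder, hook clamp and mug. The tape roll looked in place from above. I did not measure the radio, screwdriver or spray can, but the arm did not go near them.
- **Arm:** it was lifted clear and touching nothing.

**What failed on the way:**
- **First sweep missed:** it passed over the tab, because the real fingertip sits about 20–25 mm higher than `tip_extent` says.
- **Second click resisted:** two tries stopped at my force limit, at about 7.5 N, and the wheel sprang back. I don't know why. The next try, in finer steps, clicked over with at most 4.7 N measured.

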